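# Test a safety bumper by stroking it from end to end

## Robot

A 6-joint arm with a two-finger parallel gripper is mounted at the origin on a cart in front of the work surface, level with it; the furniture and walls round the work are solid. World frame = base frame: x ahead of the robot, y to its left, z up, the work surface at z = 0. Lengths are in m, angles in rad, forces in N, time in s.
With the tool pointing down it reaches from about 0.375 to 0.825 m from the base axis. Payload 5.5 kg.
Tool frame: the origin (TCP) lies between the finger pads, 19 mm behind the fingertips; this is the grasp point; z points along the fingers, y is the line along which they close (so a half turn about z gives the same grasp; the last joint's range is limited). The gripper opens to 85 mm and grips with 20 to 120 N. Pads are 22 mm wide; open, the fingers measure 114 mm over their backs; the gripper's body (76 mm by 85 mm) begins 54 mm behind the grasp point. The pads swing forward as they close: fully open they stand 13 mm farther back than shut.
Start: joints at [-1.223, 0.314, -0.047, 1.21, 0, 1.571], TCP at [0.204, -0.564, 0.25] pointing down, gripper open.
Joint ranges: [-2.67, 2.67], [-0.69, 1.73], [-1.03, 1.25], [-2.08, 2.16], [-1.42, 1.45], [-3.14, 3.14]. Speed limits (rad/s): [2.39, 2.39, 3.01, 3.14, 3.14, 3.14].

## Interface

Orientations are given as a 3x3 rotation matrix whose columns are the frame's x, y, z axes.
In Python, from station import arm, vision gives the robot as it stands.
- The arm moves only by the tool move_arm, never from a script. Its argument "moves" is a list of rows, each a list of 5 numbers: the shift along the tool's x, y, z in mm, then the turn about the tool's z in rad, then the closure, from 0 (fully open) to 1 (shut). In form: [[x, y, z, roll, claw], ...]. A call has 1 to 10 rows; each row shifts and turns the commanded pose from where the row before left it, along the tool's axes as they then stand; what a row does not reach is not made up. A row lasts 1/8 s, in which the tool goes at most 62.5 mm and 10.7 degrees, less where a joint would pass 70% of its speed; a pose out of reach is approached as far as the arm can. A call is refused whole if a number of a shift passes 62.5 or a number of a turn 0.188, either way. A call with a gripper value outside its range is refused whole. The fingers move at their own pace and stop on an object; "newtons" is the grip in N (left out, the last holds). Time passes only in rows, so rows that do not move let the fingers close. It gives the time, the measured TCP pose, the force, the opening and the grip force at its end, in the units of the state.
- arm.get_obs(): the state, without advancing time (a new reading comes with each control period).
- vision.get_image(name): name is "scene" or "top" or "wrist"; returns (picture, depth): 480x640x3 uint8, red, green, blue; 480x640 float32, m along the optical axis (not along the pixel's ray), 0 where there is no reading.
- vision.camera_info(name): a dict with "fov_y" (degrees; the focal length in pixels is half the picture's height over the tangent of half this angle, whatever the lens; pixels are square), "cx", "cy" (the principal point, pixels), "world_to_cam" (4x4, takes a point from world to camera coordinates); the wrist camera has in their place "hand_eye" (4x4, takes a point from camera to tool coordinates, whose origin is the TCP and whose axes are the flange's). Camera axes: x right, y down, z forward; pixel columns grow to the right and rows downward; lengths in m; the calibration is good to about 2 mm. The wrist camera is an equidistant fisheye: a pixel r from the principal point sees the ray r / f radians off the axis. A picture is of the moment at which its call begins: read the wrist's pose just before it. camera_info takes no time and is no camera call.
- arm.close_job(): hands the job in; it is judged then, once.
The state is a dict: "time_s": time; "joint_positions": joint angles; "qvel": joint speeds; "joint_torque": joint torques, N m; "eef_pos": TCP position; "eef_rot": TCP orientation; "wrist_force": force on the tool from outside, world axes, zero at the start; "moment": the same for the moment, N m; "width": opening from 0.0 (shut) to 1.0 (fully open); "grasp_force": force on a finger pad.
Only numpy, scipy, OpenCV 4.12 (cv2) and the standard library are available. Lean on these libraries where they do the work, as an engineer would, in place of code of your own. Each camera call takes 0.05 s, during which the arm holds its last target. There are 200 camera calls.

## Task

Test the curved black-and-yellow safety bumper: with the fingertips press its bar down lightly at the green-capped end, then run them along the curve to the red-capped end, keeping the bar slightly pressed all the way and never lifting off or pressing hard. Lift off there and press the blue reset button all the way down, then let it go. Do not shift the tools and parts lying round about.

Things in the scene. Friction and masses are not known exactly. Their poses are not given: they have to be found in the camera images.
- bumper: Fixed safety bumper: an aluminium channel, 46 mm wide, cheeks 20 mm high, out of which stands a sprung bar, black and yellow in turn. Origin on the bench surface under the middle, z up. The bar is round, 26 mm across, its top 43 mm above the bench all along when at rest.
- bumper_arc_centre (a point): Point on the bench about which the bar curves: from above, the bar's centre line is an arc of radius 200 mm about it, from -0.5 to +0.5 rad either side of this point's x axis (bumper frame: centre at x=-188, middle of bar at x=+12, its ends at x=-12, y=-96 and +96 mm, rounded ends 13 mm beyond).
- bumper_bar (a joint): How far the whole bar is pressed straight down, m: 0 at rest, stop at 0.010. A spring carries it: about 2 N begins to move it, 4 N holds it 5 mm down, and it comes back by itself. 3 to 6 mm is a good light stroke; it counts as pressed above 1.5 mm.
- green_cap: Small green cap, 24 mm wide, 7 mm high, fixed flat on the channel's foot about 24 mm beyond the end of the bar's centre line where the stroke begins; origin in the middle of its underside, 6 mm above the bench. It may be at either end.
- red_cap: The same cap in red, at the end where the stroke finishes.
- reset_button_top (a point): Centre of the top of the blue push button, 26 mm wide, in a small grey housing fixed to the bench; pressed straight down.
- reset_button (a joint): How far the reset button is pressed, m: 0 at rest, 0.006 fully down, which takes 5 N; it springs back.
- tape_roll: loose roll of black tape lying flat, 58x56x19 mm, on the bench; leave alone
- brass_drift: loose brass drift, 19x132x19 mm, on the bench; leave alone
- torch: loose dark torch, 33x111x33 mm, on the bench; leave alone
- bolt_1: loose bolt standing on its head, 21x18x63 mm, on the bench; leave alone
- bearing_6204: loose ball bearing, 47x47x14 mm, on the bench; leave alone
- screwdriver_cross: loose screwdriver with yellow handle, 30x205x30 mm, on the bench; leave alone
Not all that is in view belongs to the job. What is shaped like the part that bears reset_button_top but purple is not meant.

How it is judged:
By the outcome, as a careful person would: the job done as asked, in the order asked, and still so for the second after the job is handed in, with the robot touching nothing.
It also fails if it takes over 48 s, if anything falls off the work surface, if the arm or the gripper's body presses on something with over 40 N, if the wrist force passes 120 N, or if a joint passes its speed limit or range.

## Working session

There is one attempt and no reset: what is moved stays moved. The work goes in short steps, Python scripts to look and compute and a tool call to move; the robot and the scene stay as the last step left them, time stands still between calls to the robot, and variables do not carry over. Pictures are saved under pics/ and viewed, at most 10 in all, crops included, and the job is handed in when it is done.

Besides the shell and the picture viewer there is one more tool, called after "Emit:" as name(argument=value, ...) on one line, values as JSON. move_arm: Moves the arm, as the interface text tells. Its arguments: {"type":"object","properties":{"moves":{"type":"array","items":{"type":"array","items":{"type":"number"}}},"newtons":{"type":"number"}},"required":["moves"]}

```bash
mkdir -p pics
cat > h.py <<'E'
import numpy as np, cv2
from station import arm, vision
def grab(n):
    im,d=vision.get_image(n); i=vision.camera_info(n); np.savez(f'pics/{n}.npz',im=im,d=d); return im,d,i
def world(i,d,us,vs):
    us=np.asarray(us);vs=np.asarray(vs)
    f=240/np.tan(np.radians(i['fov_y'])/2); z=d[vs,us]
    p=np.stack([(us-i['cx'])/f*z,(vs-i['cy'])/f*z,z,np.ones_like(z)])
    return (np.linalg.inv(i['world_to_cam'])@p)[:3].T
E
python3 - <<'E'
from h import *
for n in ('top','scene'):
    im,d,i=grab(n); cv2.imwrite(f'pics/{n}.png',im[:,:,::-1]); print(n,i)
o=arm.get_obs(); print(o)
E
```

```text
top {'fov_y': 55.4466284045829, 'cx': 317.1441275593499, 'cy': 242.32512223899388, 'world_to_cam': array([[ 0.02739057, -0.99962352, -0.00160279, -0.06785354],
       [-0.99306003, -0.0270272 , -0.11446097,  0.54090876],
       [ 0.11437456,  0.00472681, -0.99342645,  0.89666374],
       [ 0.        ,  0.        ,  0.        ,  1.        ]])}
scene {'fov_y': 43.240294078600115, 'cx': 318.11324067499885, 'cy': 243.44794986942978, 'world_to_cam': array([[-0.7931776 , -0.60874786, -0.0171852 ,  0.3998163 ],
       [-0.37021905,  0.50440451, -0.78007304,  0.26562758],
       [ 0.48353608, -0.61237417, -0.62545242,  1.1714468 ],
       [ 0.        ,  0.        ,  0.        ,  1.        ]])}
{'time_s': 0.1, 'joint_positions': array([-1.22299515e+00,  3.14174912e-01, -4.79903240e-02,  1.21023555e+00,
        1.27424927e-05,  1.57079567e+00]), 'qvel': array([-0.00029188, -0.00085448,  0.00264063,  0.00053966, -0.00154905,
       -0.00102402]), 'joint_torque': array([ 6.40498956e-05, -5.40768635e+01,  3.40540195e+01,  1.12056127e-02,
        1.60391636e-05, -5.33729093e-06]), 'eef_pos': array([ 0.20432722, -0.56358949,  0.24920411]), 'eef_rot': array([[ 9.40124193e-01,  3.40831653e-01, -5.34869171e-04],
       [ 3.40832072e-01, -9.40122976e-01,  1.51273020e-03],
       [ 1.27435377e-05, -1.60445483e-03, -9.99998713e-01]]), 'wrist_force': array([ 0.03129817,  0.73715499, -1.08066903]), 'moment': array([-0.00054449,  0.0073477 , -0.02765444]), 'grasp_force': 0.0, 'width': 1.0005893904032965}
```

View pics/top.png

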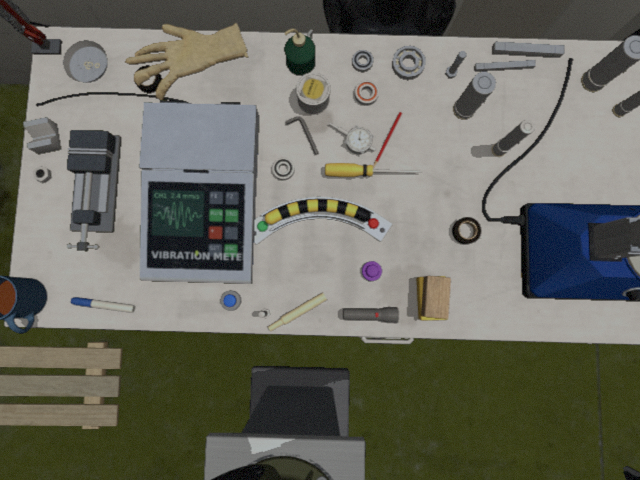

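View pics/scene.png

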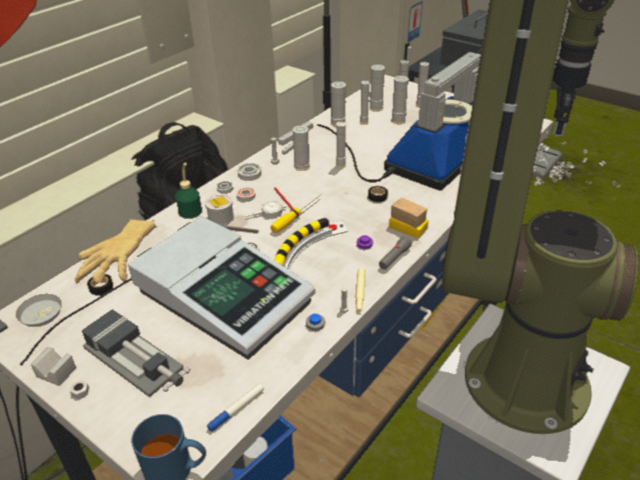

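Top view: the bumper arc runs from the green cap (263,226) to the red cap (374,223). The blue button is at (230,300). Lookalikes are the purple button (372,271), which is a decoy, the blue mug (22,300) and the blue stand (585,250). The vibration meter stands close to the green end.

```bash
cat > m.py <<'E'
from h import *
from scipy.optimize import least_squares
from scipy import ndimage
def meas(n,box,bluebox):
    z=np.load(f'pics/{n}.npz'); im,d=z['im'],z['d']; i=vision.camera_info(n)
    hsv=cv2.cvtColor(im,cv2.COLOR_RGB2HSV)
    V,U=np.mgrid[:480,:640]
    W=world(i,d,U.ravel(),V.ravel()).reshape(480,640,3)
    inb=lambda b:(U>=b[0])&(U<b[2])&(V>=b[1])&(V<b[3])&(d>0)
    def rep(nm,m):
        p=W[m]; print(n,nm,m.sum(),np.median(p,0).round(4),'zmax',np.percentile(p[:,2],90).round(4) if len(p) else '')
        return p
    H,S,Vv=[hsv[...,k].astype(int) for k in range(3)]
    b=inb(box)
    rep('green',b&(H>45)&(H<85)&(S>110)&(Vv>60)); rep('red',b&((H<8)|(H>172))&(S>130)&(Vv>60))
    rep('blue',inb(bluebox)&(H>100)&(H<125)&(S>130)&(Vv>70))
    p=rep('bartop',b&(W[...,2]>.037)&(W[...,2]<.055)); return W,p
if __name__=='__main__':
    W,p=meas('top',(256,190,395,245),(215,285,245,315))
    W2,p2=meas('scene',(262,212,350,270),(303,308,328,332))
    for q in (p,p2):
        r=least_squares(lambda c:np.hypot(q[:,0]-c[0],q[:,1]-c[1])-.2,[.2,.0],loss='soft_l1',f_scale=.003)
        a=np.arctan2(q[:,1]-r.x[1],q[:,0]-r.x[0]); print('centre',r.x.round(4),'ang',np.percentile(a,[0,2,50,98,100]).round(3),'z',np.percentile(q[:,2],[50,90,98]).round(4),'rms',np.std(r.fun).round(4))
    for nm,(u,v) in dict(meter=(245,270),meterTopR=(250,200),meterback=(250,110),meterNear=(200,265),meterR=(249,240),bolt=(262,313),drift=(298,312),torch=(360,314),tablenear=(330,290),purple=(372,268),screw=(345,170),bearing=(283,169)).items(): print(nm,W[v,u].round(3))
    print(W[200:300:10,236:262:4].round(3)[...,2])
    im=np.load('pics/top.npz')['im'][150:340,200:420]; cv2.imwrite('pics/crop.png',cv2.resize(im,None,fx=3,fy=3,interpolation=cv2.INTER_CUBIC)[:,:,::-1])
E
python3 m.py
```

```text
top green 73 [0.5758 0.0626 0.0119] zmax 0.0137
top red 73 [ 0.5888 -0.1683  0.0112] zmax 0.0137
top blue 116 [0.4213 0.1217 0.0209] zmax 0.023
top bartop 1012 [ 0.6105 -0.0526  0.0406] zmax 0.0431
scene green 8 [0.5765 0.1063 0.0739] zmax 0.0761
scene red 30 [ 0.5842 -0.1664  0.011 ] zmax 0.0151
scene blue 91 [0.4162 0.1252 0.0201] zmax 0.0228
scene bartop 404 [ 0.6064 -0.0448  0.04  ] zmax 0.0428
centre [ 0.4192 -0.0617] ang [-0.502 -0.467  0.046  0.567  0.599] z [0.0406 0.0431 0.0445] rms 0.0075
centre [ 0.4148 -0.061 ] ang [-0.491 -0.455  0.081  0.55   0.598] z [0.04   0.0428 0.0442] rms 0.0055
meter [0.481 0.086 0.06 ]
meterTopR [0.617 0.08  0.078]
meterback [0.792 0.085 0.095]
meterNear [0.488 0.174 0.063]
meterR [0.539 0.08  0.068]
bolt [0.399 0.049 0.063]
drift [ 0.401 -0.018  0.017]
torch [ 0.401 -0.143  0.029]
tablenear [ 0.447 -0.082 -0.003]
purple [ 0.494 -0.167  0.019]
screw [ 0.696 -0.107  0.028]
bearing [ 0.702  0.025 -0.001]
[[ 0.079  0.08   0.081  0.081  0.082  0.001 -0.003]
 [ 0.076  0.078  0.08   0.074  0.077 -0.002  0.   ]
 [ 0.074  0.077  0.075  0.073  0.074  0.007  0.008]
 [ 0.071  0.072  0.071  0.072  0.07   0.006  0.013]
 [ 0.068  0.068  0.068  0.067  0.064  0.005  0.007]
 [ 0.063  0.065  0.068  0.067  0.059 -0.    -0.001]
 [ 0.062  0.063  0.062  0.065  0.054  0.001  0.   ]
 [ 0.063  0.06   0.058  0.059  0.046 -0.002  0.   ]
 [ 0.054  0.055  0.055  0.056  0.042  0.001 -0.001]
 [ 0.002  0.002  0.002 -0.002  0.    -0.003 -0.001]]
```

View pics/crop.png

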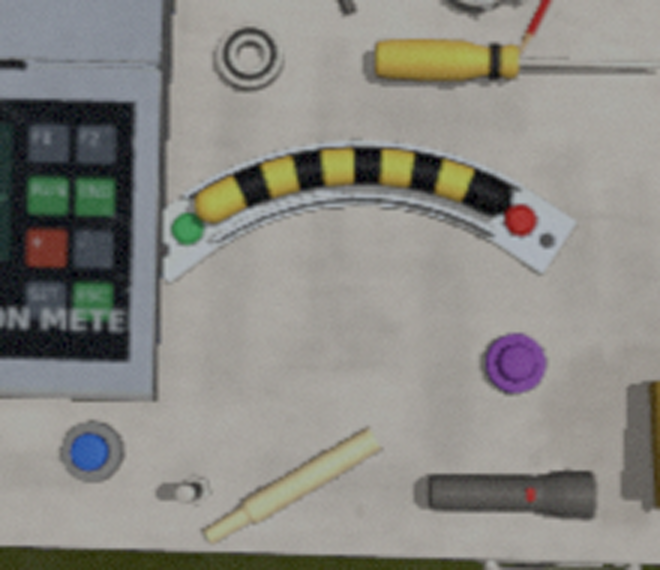

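The crop shows the blue button in its grey housing at top-view pixel (230,300) and the purple decoy at (372,271). The green cap is next to the meter and the red cap is on the right. Next I refine the arc fit.

```bash
python3 - <<'E' | grep -v '^scene\|^top'
from m import *
for n,box in (('top',(256,190,395,245)),('scene',(262,212,350,270))):
    W,q=meas(n,box,(215,285,245,315)); q=q[(q[:,2]>.040)&(q[:,1]<.07)]
    for s in range(2):
        r=least_squares(lambda c:np.hypot(q[:,0]-c[0],q[:,1]-c[1])-.2,[.42,-.06],loss='soft_l1',f_scale=.003)
        q=q[abs(r.fun if 0 else np.hypot(*(q[:,:2]-r.x).T)-.2)<.012]
    a=np.arctan2(*(q[:,:2]-r.x).T[::-1]); print(n,r.x.round(4),np.percentile(a,[0,1,99,100]).round(3))
    if n=='top': print('stand zmax',np.nanmax(W[200:300,520:,2]), W[195:305:10,520,:2].round(2)[[0,-1]], 'box',W[290,435])
E
```

```text
stand zmax 0.9525736703140258 [[ 0.66 -0.48]
 [ 0.45 -0.48]] box [ 0.45206678 -0.28232899  0.06927783]
  return _methods._mean(a, axis=axis, dtype=dtype,
  ret = um.true_divide(
```

Emit:
move_arm(moves=[[0,0,0,0.174,1],[0,0,0,0.174,1]], newtons=40)

```text
time_s: 0.35
eef_pos: [0.2044, -0.5638, 0.2495]
eef_rot: [[1.0, -0.006, -0.0], [-0.006, -1.0, 0.001], [-0.0, -0.001, -1.0]]
wrist_force: [0.3, -0.4, 0.6]
width: 0.6
grasp_force: 0.0
```

Emit:
move_arm(moves=[[25,-55,0,0,1],[25,-55,0,0,1],[25,-55,0,0,1],[30,-54,0,0,1],[30,-54,0,0,1],[30,-50,0,0,1],[30,-50,0,0,1],[40,-45,0,0,1],[40,-45,0,0,1],[40,-45,0,0,1]])

```text
time_s: 1.6
eef_pos: [0.5205, -0.0544, 0.2498]
eef_rot: [[1.0, 0.0, -0.0], [0.0, -1.0, -0.0], [-0.0, 0.0, -1.0]]
wrist_force: [0.3, -0.1, 1.2]
width: 0.0
grasp_force: 0.0
```

```bash
python3 - <<'E' 2>/dev/null
from m import *
for n,box in (('top',(256,190,395,245)),('scene',(262,212,350,270))):
    W,q=meas(n,box,(215,285,245,315)); q=q[(q[:,2]>.040)&(q[:,1]<.07)]
    for s in range(2):
        r=least_squares(lambda c:np.hypot(q[:,0]-c[0],q[:,1]-c[1])-.2,[.42,-.06],loss='soft_l1',f_scale=.003)
        q=q[abs(np.hypot(*(q[:,:2]-r.x).T)-.2)<.012]
    a=np.arctan2(*(q[:,:2]-r.x).T[::-1]); print('FIT',n,r.x.round(4),np.percentile(a,[0,1,99,100]).round(3))
E
```

```text
top green 73 [0.5758 0.0626 0.0119] zmax 0.0137
top red 73 [ 0.5888 -0.1683  0.0112] zmax 0.0137
top blue 116 [0.4213 0.1217 0.0209] zmax 0.023
top bartop 1012 [ 0.6105 -0.0526  0.0406] zmax 0.0431
FIT top [ 0.4198 -0.0614] [-0.497 -0.476  0.573  0.588]
scene green 8 [0.5765 0.1063 0.0739] zmax 0.0761
scene red 30 [ 0.5842 -0.1664  0.011 ] zmax 0.0151
scene blue 0 [nan nan nan] zmax 
scene bartop 404 [ 0.6064 -0.0448  0.04  ] zmax 0.0428
FIT scene [ 0.4158 -0.0616] [-0.471 -0.455  0.574  0.585]
```

Emit:
move_arm(moves=[[35,-47,0,0,1],[35,-47,0,0,1],[0,0,55,0,1],[0,0,55,0,1],[0,0,50,0,1],[0,0,10,0,1],[0,0,0,0,1]])

```text
time_s: 2.48
eef_pos: [0.59, 0.0221, 0.0803]
eef_rot: [[1.0, 0.03, -0.001], [0.03, -0.999, 0.016], [-0.001, -0.016, -1.0]]
wrist_force: [0.5, 0.1, 0.0]
width: -0.001
grasp_force: 0.0
```

Run:
```python
from h import *
o=arm.get_obs(); print(o['eef_pos'],o['wrist_force'])
im,d,i=grab('wrist'); print(i); im2,_,_=grab('scene'); 
cv2.imwrite('pics/w1.png',np.hstack([cv2.resize(im,(400,300)),cv2.resize(im2[180:360,200:440],(400,300))])[:,:,::-1])
```

```text
[0.59000736 0.02210697 0.08032916] [0.53299215 0.137966   0.04286731]
{'fov_y': 65.70646984690485, 'cx': 321.61154622021354, 'cy': 238.911387404645, 'hand_eye': array([[-2.04141355e-06, -9.61917283e-01, -2.73340706e-01,
         6.88642974e-02],
       [ 9.99999914e-01,  1.11716662e-04, -4.00612124e-04,
        -6.26147210e-04],
       [ 4.15892437e-04, -2.73340683e-01,  9.61917199e-01,
        -1.24033845e-01],
       [ 0.00000000e+00,  0.00000000e+00,  0.00000000e+00,
         1.00000000e+00]])}
```

View pics/w1.png

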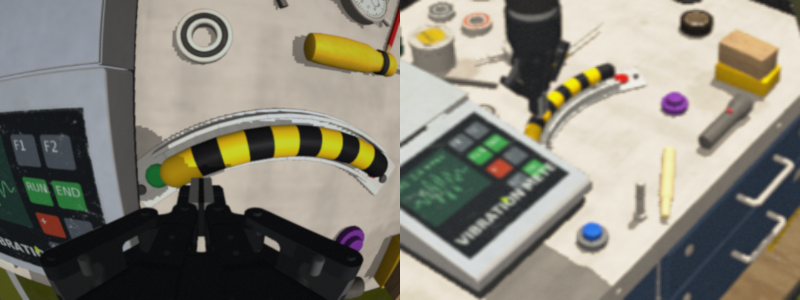

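The wrist crop shows the closed fingers just short of the bar's yellow green-end segment (about 195,185), clear of the meter. TCP y is 18 mm short of target and slightly tilted, so I check the joints.

Run:
```python
from h import *
o=arm.get_obs(); print(o['eef_pos'],o['wrist_force'],o['moment'],o['joint_positions'].round(3),o['qvel'].round(3),o['joint_torque'].round(1)); print(o['eef_rot'].round(4), o['time_s'])
```

```text
[0.59173964 0.02213302 0.0822398 ] [-0.38307661  0.02097476  0.55748042] [ 0.01038981 -0.01285038  0.07989596] [ 0.029  0.413 -0.307  0.847  0.016  3.141] [-0.001 -0.008  0.005 -0.004  0.001 -0.   ] [  0.  -54.1  28.5   0.1   0.1   0. ]
[[ 0.9996  0.0298  0.0026]
 [ 0.0297 -0.9994  0.016 ]
 [ 0.0031 -0.0159 -0.9999]] 2.575
```

Emit:
move_arm(moves=[[0,0,0,0,1],[0,0,0,0,1]])

```text
time_s: 2.82
eef_pos: [0.591, 0.0221, 0.0814]
eef_rot: [[1.0, 0.03, 0.002], [0.03, -0.999, 0.016], [0.002, -0.016, -1.0]]
wrist_force: [-0.2, 0.7, -0.0]
width: 0.005
grasp_force: 0.0
```

Joint 6 is at its limit of 3.14. I'll roll the tool back a quarter turn, so tool x becomes world +y and tool y becomes world +x.

Emit:
move_arm(moves=[[0,0,-20,0,1],[0,0,0,-0.174,1],[0,0,0,-0.174,1],[0,0,0,-0.174,1],[0,0,0,-0.174,1],[0,0,0,-0.174,1],[0,0,0,-0.174,1],[0,0,0,-0.174,1],[0,0,0,-0.174,1],[0,0,0,-0.174,1]])

```text
time_s: 4.08
eef_pos: [0.5903, 0.0218, 0.1007]
eef_rot: [[-0.031, 1.0, 0.0], [0.999, 0.031, 0.016], [0.016, 0.001, -1.0]]
wrist_force: [-0.2, -0.5, -0.8]
width: 0.002
grasp_force: 0.0
```

Emit:
move_arm(moves=[[0,0,0,0,1],[0,0,0,0,1]])

```text
time_s: 4.32
eef_pos: [0.5902, 0.0219, 0.1003]
eef_rot: [[-0.022, 1.0, -0.0], [1.0, 0.022, 0.016], [0.016, 0.0, -1.0]]
wrist_force: [0.9, -0.5, -0.4]
width: -0.002
grasp_force: 0.0
```

Emit:
move_arm(moves=[[18,0,0,0,1],[0,0,20,0,1],[0,0,14,0,1],[0,0,0,0,1],[0,0,0,0,1]])

```text
time_s: 4.95
eef_pos: [0.5898, 0.0405, 0.0666]
eef_rot: [[-0.025, 1.0, -0.0], [1.0, 0.025, 0.016], [0.016, -0.0, -1.0]]
wrist_force: [0.5, -0.5, -0.1]
width: 0.002
grasp_force: 0.0
```

Emit:
move_arm(moves=[[0,0,2,0,1],[0,0,2,0,1],[0,0,1,0,1],[0,0,0,0,1]])

```text
time_s: 5.45
eef_pos: [0.5897, 0.0404, 0.0614]
eef_rot: [[-0.025, 1.0, -0.0], [1.0, 0.025, 0.016], [0.016, 0.0, -1.0]]
wrist_force: [-0.4, 0.2, 1.0]
width: 0.003
grasp_force: 0.3
```

```bash
cat > f.py <<'E'
from h import *
fs=[];ps=[]
for k in range(6):
    vision.get_image('scene'); o=arm.get_obs(); fs.append(np.r_[o['wrist_force'],o['moment']]); ps.append(o['eef_pos'])
print(np.mean(fs,0).round(3),np.std(fs,0).round(2),np.mean(ps,0).round(4),o['eef_rot'].round(3).tolist(),o['time_s'])
E
python3 f.py
```

```text
[ 0.374 -0.178  0.485 -0.065 -0.013  0.006] [0.65 0.51 0.59 0.02 0.03 0.02] [0.5897 0.0404 0.0614] [[-0.025, 1.0, -0.0], [1.0, 0.025, 0.016], [0.016, -0.0, -1.0]] 5.75
```

Emit:
move_arm(moves=[[0,0,1,0,1],[0,0,1,0,1],[0,0,0,0,1]])

```text
time_s: 6.12
eef_pos: [0.5897, 0.0404, 0.0593]
eef_rot: [[-0.025, 1.0, -0.0], [1.0, 0.025, 0.016], [0.016, -0.0, -1.0]]
wrist_force: [0.5, -0.6, 2.1]
width: 0.0
grasp_force: 0.8
```

```bash
python3 f.py
```

```text
[ 0.58  -0.718  1.564 -0.192 -0.137 -0.011] [0.32 0.48 0.55 0.03 0.02 0.04] [0.5897 0.0404 0.0594] [[-0.025, 1.0, -0.0], [1.0, 0.025, 0.016], [0.016, -0.0, -1.0]] 6.425
```

Emit:
move_arm(moves=[[0,0,1,0,1],[0,0,1,0,1],[0,0,0,0,1]])

```text
time_s: 6.8
eef_pos: [0.5897, 0.0404, 0.0573]
eef_rot: [[-0.025, 1.0, -0.0], [1.0, 0.025, 0.016], [0.016, -0.0, -1.0]]
wrist_force: [0.5, -1.8, 1.9]
width: 0.002
grasp_force: 1.1
```

```bash
python3 f.py
python3 - <<'E'
from h import *
im2,_,_=grab('scene'); im,_,_=grab('wrist')
cv2.imwrite('pics/w2.png',np.hstack([cv2.resize(im[120:360,160:480],(400,300)),cv2.resize(im2[210:285,260:360],(400,300))])[:,:,::-1])
E
```

```text
[ 0.822 -1.483  2.498 -0.342 -0.148 -0.027] [0.35 0.57 0.33 0.03 0.02 0.02] [0.5896 0.0404 0.0574] [[-0.025, 1.0, -0.0], [1.0, 0.025, 0.016], [0.016, -0.0, -1.0]] 7.1
```

View pics/w2.png

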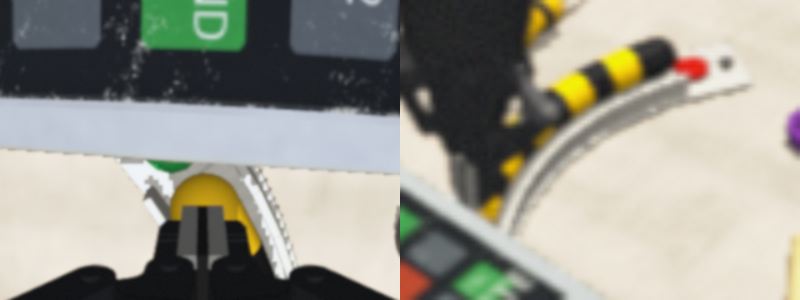

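Fingertips are on the bar at the green end, in line with the curve. I'll measure the bar's travel from depth, comparing the top view at rest with now.

```bash
cat > dep.py <<'E'
from h import *
z=np.load('pics/top.npz'); i=vision.camera_info('top')
V,U=np.mgrid[:480,:640]
w=lambda d:world(i,d,U.ravel(),V.ravel()).reshape(480,640,3)
W0=w(z['d']); box=(U>256)&(U<395)&(V>190)&(V<245)
m=cv2.erode((box&(W0[...,2]>.036)&(W0[...,2]<.055)).astype(np.uint8),np.ones((3,3)))>0
if __name__=='__main__':
    Ds=[vision.get_image('top')[1] for _ in range(4)]
    D=np.median(Ds,0); dz=w(D)[...,2]-W0[...,2]; ok=m&(D>0)&(abs(dz)<.015)
    tb=(abs(W0[...,2])<.006)&(U>280)&(U<400)&(V>230)&(V<290)&(abs(dz)<.01)
    print('bar dz mm',1e3*np.mean(dz[ok]),ok.sum(),'ref',1e3*np.mean(dz[tb]),tb.sum())
E
python3 dep.py
```

```text
bar dz mm -4.423800357208231 623 ref 0.016824523023844042 6445
```

Bar travel is 4.4 mm, in the good range. Next I compute the stroke rows.

```bash
cat > plan.py <<'E'
import sys; from h import *
a0,a1,n=map(float,sys.argv[1:4]); zt=.0573
o=arm.get_obs(); R=o['eef_rot']; p=o['eef_pos'].copy()
a=np.linspace(a0,a1,int(n)+1)[1:]
P=np.c_[.418+.2*np.cos(a),-.0615+.2*np.sin(a),np.full(len(a),zt)]
T=((P-p)@R)*1e3; r=np.round(T*2)/2; r[:,2]=np.round(T[:,2]*5)/5
q=np.vstack([[0,0,0],r]); print(p.round(4),o['time_s']); print(np.diff(q,axis=0).round(1).tolist())
E
python3 plan.py 0.536 -0.44 30
```

```text
[0.5896 0.0405 0.0573] 7.4
[[-5.5, 3.5, -0.0], [-6.0, 3.0, -0.2], [-6.0, 2.5, 0.0], [-6.0, 2.5, -0.2], [-6.0, 2.5, 0.0], [-6.0, 2.0, -0.2], [-6.5, 2.0, 0.0], [-6.0, 1.5, -0.2], [-6.5, 1.5, 0.0], [-6.0, 1.5, -0.2], [-6.5, 1.0, 0.0], [-6.5, 1.0, -0.2], [-6.5, 0.5, 0.0], [-6.5, 0.5, -0.2], [-6.5, 0.5, 0.0], [-6.5, 0.0, -0.2], [-6.5, -0.5, 0.0], [-6.5, 0.0, -0.2], [-6.5, -0.5, 0.0], [-6.5, -1.0, -0.2], [-6.5, -1.0, 0.0], [-6.5, -1.5, -0.2], [-6.0, -1.0, 0.0], [-6.5, -2.0, -0.2], [-6.0, -1.5, 0.0], [-6.5, -2.0, -0.2], [-6.0, -2.5, 0.0], [-6.0, -2.5, -0.2], [-6.0, -2.5, 0.0], [-6.0, -3.0, -0.2]]
```

Emit:
move_arm(moves=[[-5.5,3.5,0,0,1],[-6,3,-0.2,0,1],[-6,2.5,0,0,1],[-6,2.5,-0.2,0,1],[-6,2.5,0,0,1],[-6,2,-0.2,0,1],[-6.5,2,0,0,1],[-6,1.5,-0.2,0,1],[-6.5,1.5,0,0,1],[-6,1.5,-0.2,0,1]])

```text
time_s: 8.65
eef_pos: [0.6136, -0.0198, 0.0573]
eef_rot: [[-0.025, 1.0, -0.001], [1.0, 0.025, 0.016], [0.016, -0.0, -1.0]]
wrist_force: [-1.0, 1.5, 2.9]
width: -0.004
grasp_force: 1.1
```

```bash
python3 dep.py; python3 f.py;  python3 plan.py 0.211 -0.44 20
```

```text
bar dz mm -4.5660798046559465 221 ref 0.08562790753151495 2675
[ 0.148 -1.492  2.27  -0.39  -0.078 -0.005] [0.25 0.59 0.48 0.02 0.04 0.03] [ 0.6137 -0.0198  0.0574] [[-0.025, 1.0, -0.0], [1.0, 0.025, 0.015], [0.015, 0.0, -1.0]] 9.15
[ 0.6137 -0.0195  0.0574] 9.15
[[-6.5, 1.0, 0.0], [-6.5, 1.0, -0.0], [-6.5, 0.5, -0.2], [-6.5, 0.5, 0.0], [-6.5, 0.5, -0.2], [-6.5, 0.0, 0.0], [-6.5, -0.5, -0.2], [-6.5, 0.0, 0.0], [-6.5, -1.0, -0.2], [-6.5, -0.5, 0.0], [-6.5, -1.0, -0.2], [-6.0, -1.5, 0.0], [-6.5, -1.5, -0.2], [-6.5, -1.5, 0.0], [-6.0, -2.0, -0.2], [-6.5, -2.0, 0.0], [-6.0, -2.0, -0.2], [-6.0, -2.5, 0.0], [-6.0, -2.5, -0.2], [-6.0, -3.0, 0.0]]
```

Still 4.5 mm down, so I continue.

Emit:
move_arm(moves=[[-6.5,1,0,0,1],[-6.5,1,0,0,1],[-6.5,0.5,-0.2,0,1],[-6.5,0.5,0,0,1],[-6.5,0.5,-0.2,0,1],[-6.5,0,0,0,1],[-6.5,-0.5,-0.2,0,1],[-6.5,0,0,0,1],[-6.5,-1,-0.2,0,1],[-6.5,-0.5,0,0,1]])

```text
time_s: 10.4
eef_pos: [0.6166, -0.0848, 0.0572]
eef_rot: [[-0.025, 1.0, -0.001], [1.0, 0.025, 0.016], [0.016, -0.0, -1.0]]
wrist_force: [0.5, 2.0, 2.9]
width: -0.001
grasp_force: 1.2
```

```bash
python3 dep.py; python3 plan.py -0.115 -0.455 10
python3 - <<'E'
from h import *
im,_,_=grab('wrist')
cv2.imwrite('pics/w3.png',im[120:420,120:520,::-1])
E
```

```text
bar dz mm nan 0 ref nan 0
[ 0.6166 -0.0853  0.0571] 10.6
[[-6.0, -1.0, -0.2], [-6.5, -1.5, -0.2], [-6.5, -1.5, 0.0], [-7.0, -1.5, -0.2], [-6.5, -2.0, 0.0], [-6.0, -2.0, -0.2], [-6.5, -2.5, 0.0], [-6.5, -2.5, 0.0], [-6.0, -3.0, -0.2], [-6.0, -3.0, 0.0]]
  return _methods._mean(a, axis=axis, dtype=dtype,
  ret = ret.dtype.type(ret / rcount)
```

View pics/w3.png

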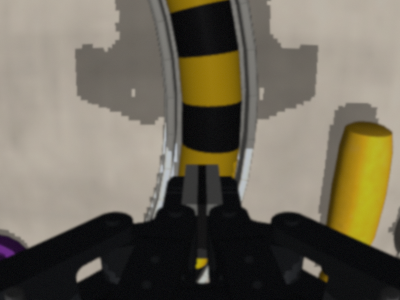

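The wrist crop shows the fingers (203,175) centred on the bar (about 207). The screwdriver handle (355,180) is clear.

Emit:
move_arm(moves=[[-6,-1,-0.2,0,1],[-6.5,-1.5,-0.2,0,1],[-6.5,-1.5,0,0,1],[-7,-1.5,-0.2,0,1],[-6.5,-2,0,0,1],[-6,-2,-0.2,0,1],[-6.5,-2.5,0,0,1],[-6.5,-2.5,0,0,1],[-6,-3,-0.2,0,1],[-6,-3,0,0,1]])

```text
time_s: 11.9
eef_pos: [0.5976, -0.1488, 0.0571]
eef_rot: [[-0.025, 1.0, -0.001], [1.0, 0.025, 0.016], [0.016, -0.0, -1.0]]
wrist_force: [0.8, 1.6, 2.4]
width: 0.002
grasp_force: 1.2
```

```bash
python3 dep.py 2>/dev/null; python3 f.py
python3 - <<'E'
from h import *
im,_,_=grab('wrist'); im2,_,_=grab('scene')
cv2.imwrite('pics/w4.png',np.hstack([im[120:420,120:520],cv2.resize(im2[180:285,260:400],(400,300))])[:,:,::-1])
E
```

```text
bar dz mm -4.521207971311343 561 ref 0.07463491603817296 2160
[-0.535 -1.459  2.052 -0.396  0.131 -0.021] [0.72 0.54 0.44 0.02 0.02 0.04] [ 0.5976 -0.1487  0.0571] [[-0.025, 1.0, -0.001], [1.0, 0.025, 0.016], [0.016, -0.001, -1.0]] 12.4
```

View pics/w4.png

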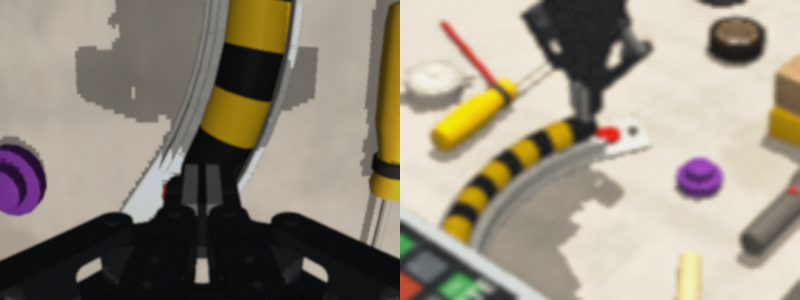

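At the red end the bar is still 4.5 mm down, with the fingers just short of the red cap (610,132 in the right panel). I lift off and go over to the button at height.

Emit:
move_arm(moves=[[0,0,-20,0,1],[0,0,-60,0,1],[0,0,-30,0,1],[46,-28.5,0,0,1],[46,-28.5,0,0,1],[46,-28.5,0,0,1],[46,-28.5,0,0,1],[46,-28.5,0,0,1],[46,-28.5,0,0,1],[0,0,0,0,1]])

```text
time_s: 13.75
eef_pos: [0.4176, 0.1241, 0.1713]
eef_rot: [[-0.031, 1.0, -0.002], [0.999, 0.031, 0.017], [0.017, -0.002, -1.0]]
wrist_force: [-0.0, 0.0, -0.8]
width: 0.0
grasp_force: 0.0
```

Emit:
move_arm(moves=[[0,0,0,-0.18,1],[0,0,0,-0.18,1],[0,0,0,-0.18,1],[0,0,0,-0.18,1],[0,0,0,-0.18,1],[0,0,0,-0.18,1],[0,0,0,-0.18,1],[0,0,0,-0.18,1],[0,0,0,-0.18,1],[0,0,0,-0.18,1]])

```text
time_s: 15.0
eef_pos: [0.4203, 0.1211, 0.1713]
eef_rot: [[-0.967, -0.257, -0.001], [-0.256, 0.966, 0.016], [-0.003, 0.016, -1.0]]
wrist_force: [0.1, 0.8, -0.3]
width: -0.001
grasp_force: 0.0
```

```bash
python3 dep.py
python3 - <<'E'
from h import *
o=arm.get_obs(); print(o['eef_pos'],o['joint_positions'].round(2),o['eef_rot'].round(3).tolist(),o['time_s'])
im,_,_=grab('wrist'); im2,_,_=grab('scene'); d=o['eef_rot'].T@(np.array([.4195,.123,.04])-o['eef_pos']); print((d*1e3).round(1))
cv2.imwrite('pics/w5.png',np.hstack([im[90:390,120:520],cv2.resize(im2[210:360,240:440],(400,300))])[:,:,::-1])
hsv=cv2.cvtColor(im,cv2.COLOR_RGB2HSV); m=((hsv[...,0]>100)&(hsv[...,0]<125)&(hsv[...,1]>150)&(hsv[...,2]>70)).astype(np.uint8)
n,l,s,c=cv2.connectedComponentsWithStats(m); i=vision.camera_info('wrist'); f=240/np.tan(np.radians(i['fov_y'])/2)
for k in np.argsort(-s[1:,4])[:2]+1:
    u,v=c[k]; x,y=u-i['cx'],v-i['cy']; r=np.hypot(x,y); t=r/f
    ray=np.array([x/r*np.sin(t),y/r*np.sin(t),np.cos(t)]); H=i['hand_eye']
    w=o['eef_rot']@(H[:3,:3]@ray); p=o['eef_pos']+o['eef_rot']@H[:3,3]; print(s[k],c[k],[(p+w*(z-p[2])/w[2]).round(4) for z in (.02,.023)])
E
```

```text
bar dz mm -0.08524002051972002 769 ref 0.024604284878734044 6624
[0.42016198 0.12121248 0.17137685] [ 0.27  0.06 -0.55  0.96  0.02  0.02] [[-0.969, -0.248, -0.001], [-0.248, 0.969, 0.016], [-0.003, 0.016, -1.0]] 15.2
[  0.6  -0.2 131.4]
[304 211  32  33 808] [319.57673267 227.10891089] [array([0.4195, 0.1228, 0.02  ]), array([0.4188, 0.1225, 0.023 ])]
[591 276  22  19 240] [602.02916667 286.36666667] [array([0.4072, 0.4197, 0.02  ]), array([0.4066, 0.4162, 0.023 ])]
```

View pics/w5.png

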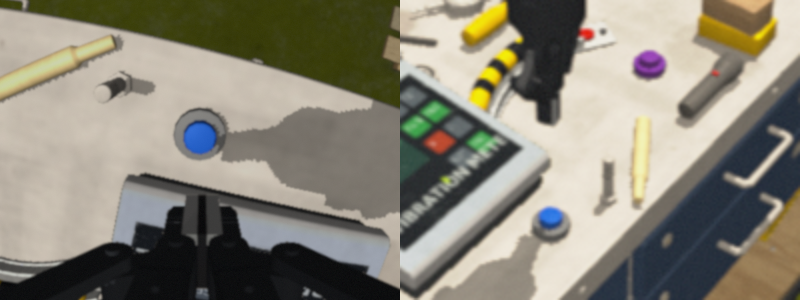

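The wrist view shows the blue button at crop pixel (200,137), computed at (0.4195, 0.1228) and in line with the TCP. The bolt (112,88) and the meter are clear. The bar is back at rest.

Emit:
move_arm(moves=[[0,0,50,0,1],[0,0,50,0,1],[0,0,18,0,1],[0,0,8,0,1],[0,0,0,0,1],[0,0,0,0,1]])

```text
time_s: 16.05
eef_pos: [0.4209, 0.1237, 0.0465]
eef_rot: [[-0.968, -0.251, 0.001], [-0.251, 0.968, 0.016], [-0.005, 0.016, -1.0]]
wrist_force: [0.8, -0.0, 0.2]
width: -0.0
grasp_force: 0.0
```

Emit:
move_arm(moves=[[0,0,2,0,1],[0,0,2,0,1],[0,0,2,0,1],[0,0,0,0,1]])

```text
time_s: 16.55
eef_pos: [0.4202, 0.1236, 0.0396]
eef_rot: [[-0.968, -0.251, -0.0], [-0.251, 0.968, 0.016], [-0.004, 0.016, -1.0]]
wrist_force: [0.4, 0.3, 2.3]
width: -0.003
grasp_force: 1.0
```

Emit:
move_arm(moves=[[0,0,1,0,1],[0,0,1,0,1],[0,0,1,0,1],[0,0,0,0,1]])

```text
time_s: 17.05
eef_pos: [0.4202, 0.1236, 0.0366]
eef_rot: [[-0.968, -0.251, -0.0], [-0.251, 0.968, 0.016], [-0.004, 0.015, -1.0]]
wrist_force: [0.6, -0.3, 3.3]
width: -0.0
grasp_force: 1.9
```

Emit:
move_arm(moves=[[0,0,1,0,1],[0,0,1,0,1],[0,0,0,0,1]])

```text
time_s: 17.42
eef_pos: [0.4202, 0.1236, 0.0347]
eef_rot: [[-0.968, -0.251, -0.0], [-0.251, 0.968, 0.016], [-0.004, 0.015, -1.0]]
wrist_force: [0.9, -1.0, 6.2]
width: -0.002
grasp_force: 3.1
```

Emit:
move_arm(moves=[[0,0,0.5,0,1],[0,0,0.5,0,1],[0,0,0,0,1]])

```text
time_s: 17.8
eef_pos: [0.4202, 0.1237, 0.0345]
eef_rot: [[-0.968, -0.251, 0.0], [-0.251, 0.968, 0.016], [-0.004, 0.015, -1.0]]
wrist_force: [-2.2, -2.0, 17.9]
width: 0.003
grasp_force: 8.9
```

The button is at its hard stop: force jumped to 18 N with no further travel. I release it and lift away.

Emit:
move_arm(moves=[[0,0,0,0,1],[0,0,-5,0,1],[0,0,-15,0,1],[0,0,-50,0,1],[0,0,-50,0,1],[0,0,0,0,1],[0,0,0,0,1],[0,0,0,0,1]])

```text
time_s: 18.8
eef_pos: [0.4185, 0.1214, 0.1519]
eef_rot: [[-0.968, -0.252, -0.004], [-0.252, 0.968, 0.015], [-0.0, 0.016, -1.0]]
wrist_force: [-0.2, -0.2, -0.5]
width: -0.002
grasp_force: 0.0
```

Run:
```python
from h import *
z0=np.load('pics/top.npz')['im']; im,_=vision.get_image('top')
cv2.imwrite('pics/f.png',np.hstack([z0[150:340,200:420],im[150:340,200:420]])[:,:,::-1]); print(arm.get_obs()['wrist_force'],arm.get_obs()['time_s'])
```

```text
[ 0.1588053   0.28672496 -0.22445865] 18.85
```

View pics/f.png

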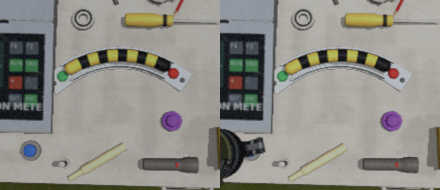

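Before and after, side by side: nothing has shifted, and the arm is clear above the button.

```bash
python3 -c "
from station import arm
print(arm.close_job())"
```

```text
the job is handed in; nothing more can be done
None
```

The job is handed in at about 19 s: I stroked the bumper from the green to the red end, with the bar measured about 4.5 mm down at the start, a third of the way and the finish, then pressed the blue button to its stop and released it, and the before/after top view shows nothing shifted.

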